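# Click the amber filter onto the still-life spotlight

### The job

The still life is to be painted in warm light: turn the spotlight's filter wheel until the amber filter has clicked into place in front of the lens, and take the hand away. A gentle sideways push on the coloured tabs that stand out of its rim steps it round; do not grip it, do not touch the filter glass, and leave the still life and the other things on the table where they are.

Things in the scene. Friction and masses are not known exactly. Their poses are not given: they have to be found in the camera images.
- lamp: black and grey studio spotlight on a heavy foot that cannot be shifted. Origin: on the table under its yoke; +x along the beam (roughly away from the robot), +y the lamp's left seen from behind. Foot 145 x 120 mm. Head: cylinder 69 mm across along x, axis 72 mm up, from x = -80 to +66 mm. Before it an upright filter wheel on a bracket (at x = 54 to 75 mm, up to 169 mm above the table).
- lens (a point): point on the beam axis in the plane of the wheel, 72 mm above the table, straight below the hub: where the centre of the chosen filter belongs. Axes as the lamp's.
- wheel_hub (a point): centre of the wheel, 130 mm above the table, 80 mm ahead of the lamp's origin; axes as the lamp's, the wheel turns about x. Spoked disc 176 mm across, 8 mm thick, with five round filters and, outside the rim in line with each, a tab of its colour. A sprung roller holds five stops; at each, one filter is on the lens, its tab straight down, and two tabs lean 36 degrees left and right of straight up.
- filter_wheel (a joint): turn of the wheel, rad, no end stops. 0 or any whole turn: amber on the lens. Grows as the wheel's top moves from the lamp's +y side to its -y side (left to right seen from behind). Stops are 1.257 rad apart. Once past half-way to the next stop the wheel runs on to it by itself and stays; a tab pushed sideways near the top needs about 2 to 4 N.
- amber_filter: the amber filter: glass 49 mm in diameter, 5 mm thick, in a black holder on the wheel; origin at its centre, 58 mm from the hub. This is the one wanted on the lens.
- amber_tab (a point): middle of the amber tab, 101 mm from the hub: a paddle that stands 26 mm out of the rim (88 to 114 mm from the hub), 7 mm thick in the turning direction, 16 mm wide along the wheel's axis and centred in the wheel's plane.
- green_filter: the green filter: glass 49 mm in diameter, 5 mm thick, in a black holder on the wheel; origin at its centre, 58 mm from the hub.
- green_tab (a point): middle of the green tab, 101 mm from the hub: a paddle that stands 26 mm out of the rim (88 to 114 mm from the hub), 7 mm thick in the turning direction, 16 mm wide along the wheel's axis and centred in the wheel's plane.
- blue_filter: the blue filter: glass 49 mm in diameter, 5 mm thick, in a black holder on the wheel; origin at its centre, 58 mm from the hub.
- blue_tab (a point): middle of the blue tab, 101 mm from the hub: a paddle that stands 26 mm out of the rim (88 to 114 mm from the hub), 7 mm thick in the turning direction, 16 mm wide along the wheel's axis and centred in the wheel's plane.
- rose_filter: the rose filter: glass 49 mm in diameter, 5 mm thick, in a black holder on the wheel; origin at its centre, 58 mm from the hub.
- rose_tab (a point): middle of the rose tab, 101 mm from the hub: a paddle that stands 26 mm out of the rim (88 to 114 mm from the hub), 7 mm thick in the turning direction, 16 mm wide along the wheel's axis and centred in the wheel's plane.
- white_filter: the frosted white filter: glass 49 mm in diameter, 5 mm thick, in a black holder on the wheel; origin at its centre, 58 mm from the hub.
- white_tab (a point): middle of the white tab, 101 mm from the hub: a paddle that stands 26 mm out of the rim (88 to 114 mm from the hub), 7 mm thick in the turning direction, 16 mm wide along the wheel's axis and centred in the wheel's plane.
- bronze_urn: little bronze urn, 55 mm in diameter, 116 mm high, part of the still life in front of the lamp; leave alone. Origin: centre of its underside.
- pillar_candle: grey burnt-down candle, about 80 mm in diameter, 166 mm high, part of the still life; leave alone. Origin: centre of its underside.
- pigment_jar: stoppered jar of green pigment, 56 mm in diameter, 89 mm high, standing to the right of the lamp; leave alone. Origin: centre of its underside.
- paint_tube: tube of oil colour lying to the left of the lamp, 31 x 109 x 20 mm; leave alone. Origin: middle of its underside.

How it is judged:
At the end, for the whole second after the job is handed in: The centre of the amber filter is within 4 mm of the beam axis, the wheel is at rest, and the urn, the candle, the jar and the tube are upright as they were and within 15 mm of where they stood (distance between amber_filter and lens below 0.004 m and velocity of joint filter_wheel between -0.05 and 0.05 rad/s and distance of each of bronze_urn, pillar_candle, pigment_jar, paint_tube from where it was at the start of the episode below 0.015 m and angle between each of bronze_urn, pillar_candle, pigment_jar, paint_tube's own z axis and vertical below 0.1 rad); the robot touches nothing.
It fails at once if the wheel or lamp was gripped or pushed hard (more than 25 N) (contact force between the fingers and lamp above 25 N).
It fails at once if a finger touched the glass of a filter (more than 0.5 N) (contact force between the fingers and amber_filter above 0.5 N or contact force between the fingers and green_filter above 0.5 N or contact force between the fingers and blue_filter above 0.5 N or contact force between the fingers and rose_filter above 0.5 N or contact force between the fingers and white_filter above 0.5 N).
It fails at once if the still life or a bystander was moved by more than 15 mm (distance of any of bronze_urn, pillar_candle, pigment_jar, paint_tube from where it was at the start of the episode above 0.015 m).
It also fails if it takes over 42 s, if anything falls off the work surface, if the arm or the gripper's body presses on something with over 40 N, if the wrist force passes 120 N, or if a joint passes its speed limit or range.

### The arm

A 6-joint arm with a two-finger parallel gripper is mounted at the origin on a cart in front of the work surface, level with it; the furniture and walls round the work are solid. World frame = base frame: x ahead of the robot, y to its left, z up, the work surface at z = 0. Lengths are in m, angles in rad, forces in N, time in s.
With the tool pointing down it reaches from about 0.35 to 0.775 m from the base axis. Payload 5.5 kg.
Tool frame: the origin (TCP) lies on the centre line of the jaws, within the pads' length; the fingertips stand 8 mm ahead of it and the grasp point (between the pads) lies 11 mm behind it; z points along the fingers, y is the direction in which the jaws open and shut (so a half turn about z gives the same grasp; the last joint's range is limited). The gripper opens to 85 mm and grips with 20 to 120 N. Pads are 22 mm wide; open, the fingers measure 114 mm over their backs; the gripper's body (76 mm by 85 mm) begins 54 mm behind the grasp point. The pads swing forward as they close: fully open they stand 13 mm farther back than shut.
Start: joints at [1.151, 0.313, 0.046, 1.304, 0, 1.431], TCP at [0.159, 0.553, 0.239] pointing down, gripper open.
Joint ranges: [-2.76, 2.76], [-0.86, 1.69], [-1.03, 1.26], [-2.2, 2.34], [-1.47, 1.5], [-3.14, 3.14]. Speed limits (rad/s): [2.57, 2.57, 3.14, 3.14, 3.14, 3.14].

### API

Orientations are given as a unit quaternion [w, x, y, z].
In Python, from workcell import env gives the robot as it stands. The module is installed in compiled form; this text tells all that it offers.
- The arm moves only by the tool play_rows, never from a script. Its argument "steps" is a list of rows, each an object with "claw": the closure in counts, from 0 (fully open) to 255 (shut); "dp": the shift along the tool's x, y, z in m, a list of three; "angular": the turn, a rotation vector about the tool's x, y, z in degrees, a list of three. In form: [{"claw": claw, "dp": [dx, dy, dz], "angular": [wx, wy, wz]}, ...]. A call has exactly 8 rows; each row shifts and turns the commanded pose from where the row before left it, along the tool's axes as they then stand; what a row does not reach is not made up. A row lasts 1/12 s, in which the tool goes at most 41.7 mm and 7.16 degrees, less where a joint would pass 70% of its speed; a pose out of reach is approached as far as the arm can. A call is refused whole if a number of a shift passes 0.0417 or a number of a turn 7.16, either way. A call with a gripper value outside its range is refused whole. The fingers move at their own pace and stop on an object; "force" is the grip in N (left out, the last holds). Time passes only in rows, so rows that do not move let the fingers close, or fill a call up. It gives the time, the measured TCP pose, the force and the opening at its end, in the units of the state.
- env.get_state(): the state, without advancing time (a new reading comes with each control period).
- env.read_camera(name): name is "scene" or "top" or "wrist"; returns (picture, depth): 400x640x3 uint8, red, green, blue; 400x640 float32, m along the optical axis (not along the pixel's ray), 0 where there is no reading.
- env.calibration(name): a dict with "fx", "fy", "cx", "cy" (pixels), "world_from_camera" (4x4, takes a point from camera to world coordinates); the wrist camera has in their place "hand_eye" (4x4, takes a point from camera to tool coordinates, whose origin is the TCP and whose axes are the flange's). Camera axes: x right, y down, z forward; pixel columns grow to the right and rows downward; lengths in m; the calibration is good to about 2 mm. A picture is of the moment at which its call begins: read the wrist's pose just before it. calibration takes no time and is no camera call.
- env.hand_in(): hands the job in, once; it reports no verdict.
The state is a dict: "clock": time; "joint_pos": joint angles; "qvel": joint speeds; "tau": joint torques, N m; "tcp_pos": TCP position; "orientation": TCP orientation; "wrist_force": force on the tool from outside, world axes, zero at the start; "ft_torque": the same for the moment, N m; "finger_gap": finger opening in m.
Only numpy, scipy, OpenCV 4.12 (cv2) and the standard library are available. Lean on these libraries where they do the work, as an engineer would, in place of code of your own. Each camera call takes 0.05 s, during which the arm holds its last target. There are 200 camera calls.

## Working session

There is one attempt and no reset: what is moved stays moved. The work goes in short steps, Python scripts to look and compute and a tool call to move; the robot and the scene stay as the last step left them, time stands still between calls to the robot, and variables do not carry over. Pictures are saved under pics/ and viewed, about 8 in all and at most 12, crops included, and the job is handed in when it is done.

Besides the shell and the picture viewer there is one more tool, called after "Request:" by a JSON object that holds its "method" and its "body". play_rows: Moves the arm, as the interface text tells. Its arguments: {"type":"object","properties":{"steps":{"type":"array","items":{"type":"object","properties":{"claw":{"type":"number"},"dp":{"type":"array","items":{"type":"number"}},"angular":{"type":"array","items":{"type":"number"}}}}},"force":{"type":"number"}},"required":["steps"]}

```bash
mkdir -p pics; python3 - <<'E'
from workcell import env
import cv2,numpy as np
s=env.get_state();print(s)
for n in("scene","top"):
    p,d=env.read_camera(n);cv2.imwrite(f"pics/{n}0.png",p[:,:,::-1]);np.savez(f"{n}0.npz",p=p,d=d)
    c=env.calibration(n);print(n,c)
print(env.calibration("wrist"))
E
```

```text
{'clock': 0.0, 'joint_pos': array([1.15139746e+00, 3.14007011e-01, 4.49626382e-02, 1.30363202e+00,
       1.95471150e-05, 1.43119327e+00]), 'qvel': array([ 0.00074734,  0.00115868,  0.00080744,  0.00121642,  0.00026398,
       -0.00056003]), 'tau': array([ 2.67189507e-04, -4.80622458e+01,  2.98537159e+01,  1.93896191e-02,
       -1.16125989e-04, -1.31726233e-05]), 'tcp_pos': array([0.15858431, 0.5521606 , 0.23839845]), 'orientation': array([-2.68726785e-04,  1.39441965e-01,  9.90229799e-01, -9.00856924e-04]), 'wrist_force': array([-0.26676163, -0.8126532 , -0.44962724]), 'ft_torque': array([ 0.02486949,  0.0045997 , -0.03189364]), 'finger_gap': 0.0852266500533051}
scene {'fx': 439.6590689177944, 'fy': 439.6590689177944, 'cx': 319.0371081115908, 'cy': 192.6169989430741, 'world_from_camera': array([[-0.88233793, -0.32871202,  0.33679101,  0.23699081],
       [-0.47061371,  0.61869666, -0.62907645,  0.65355819],
       [-0.00158648, -0.71355648, -0.70059591,  0.92043366],
       [ 0.        ,  0.        ,  0.        ,  1.        ]])}
top {'fx': 375.5457703208401, 'fy': 375.5457703208401, 'cx': 317.9555299153483, 'cy': 197.53612713535136, 'world_from_camera': array([[ 0.00773781, -0.99304812,  0.11745452,  0.50094613],
       [-0.99994007, -0.00677434,  0.00859993, -0.0606791 ],
       [-0.00774447, -0.11751403, -0.99304102,  0.99898703],
       [ 0.        ,  0.        ,  0.        ,  1.        ]])}
{'fx': 295.97791799975164, 'fy': 295.97791799975164, 'cx': 318.80014898162517, 'cy': 201.24461567838398, 'hand_eye': array([[ 7.24368234e-05, -9.65466660e-01, -2.60526628e-01,
         6.58273633e-02],
       [ 9.99999876e-01, -5.81944783e-05,  4.93698644e-04,
         5.16743403e-04],
       [-4.91810792e-04, -2.60526632e-01,  9.65466536e-01,
        -1.36227527e-01],
       [ 0.00000000e+00,  0.00000000e+00,  0.00000000e+00,
         1.00000000e+00]])}
```

View pics/scene0.png

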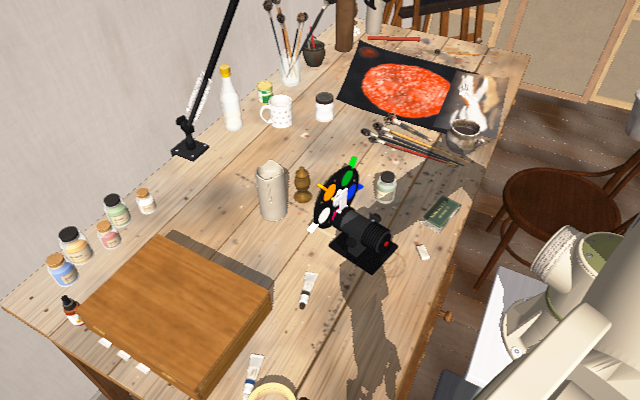

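View pics/top0.png

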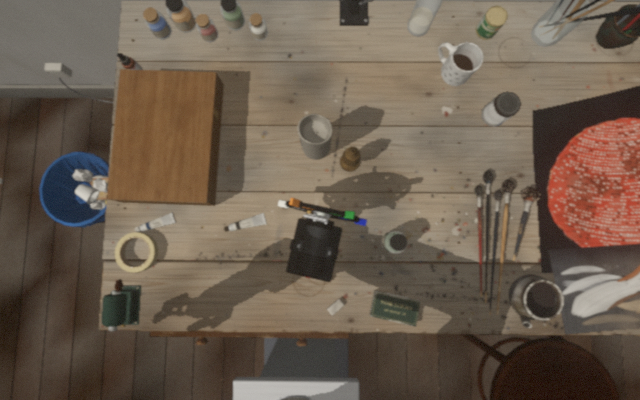

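The scene view shows the lamp at about (360,235), with its wheel at about (338,195). From above, the wheel runs from about (280,203) to (365,222). Next I'll segment the tabs, get 3D points and zoom in.

```bash
cat > h.py <<'E'
import numpy as np
from workcell import env
def world(n,u,v,d):
    c=env.calibration(n);T=c["world_from_camera"]
    p=np.array([(u-c["cx"])*d/c["fx"],(v-c["cy"])*d/c["fy"],d])
    return T[:3,:3]@p+T[:3,3]
def proj(n,P):
    c=env.calibration(n);T=c["world_from_camera"]
    q=T[:3,:3].T@(np.asarray(P)-T[:3,3]);return c["fx"]*q[0]/q[2]+c["cx"],c["fy"]*q[1]/q[2]+c["cy"]
E
python3 - <<'E'
import cv2,numpy as np
from h import *
a=np.load("scene0.npz");b=np.load("top0.npz")
A=cv2.resize(a["p"][145:280,280:420,::-1],None,fx=4,fy=4,interpolation=cv2.INTER_CUBIC)
cv2.imwrite("pics/c1.png",A)
B=cv2.resize(b["p"][180:300,210:430,::-1],None,fx=3.5,fy=3.5,interpolation=cv2.INTER_CUBIC)
cv2.imwrite("pics/c2.png",B)
for n,D,box in(("scene",a,(150,245,300,370)),("top",b,(190,235,270,375))):
    hsv=cv2.cvtColor(D["p"],cv2.COLOR_RGB2HSV)
    for nm,lo,hi in(("amber",(8,170,120),(25,255,255)),("green",(45,150,60),(80,255,255)),("blue",(105,150,80),(130,255,255)),("rose",(140,60,80),(178,255,255))):
        m=cv2.inRange(hsv,lo,hi);k=np.zeros_like(m);k[box[0]:box[1],box[2]:box[3]]=m[box[0]:box[1],box[2]:box[3]]
        nc,l,st,ce=cv2.connectedComponentsWithStats(k)
        for i in range(1,nc):
            if st[i,4]<8: continue
            ys,xs=np.where(l==i);P=np.array([world(n,x,y,D["d"][y,x]) for x,y in zip(xs,ys) if D["d"][y,x]>0])
            print(n,nm,st[i,4],ce[i].round(0),np.median(P,0).round(3),P.max(0).round(3))
# horizontal-ish objects from top: print world for picked pixels
for nm,u,v in(("jar",398,242),("urn",350,158),("candle",320,128),("tube",246,222),("head",318,235),("footL",290,270),("footR",327,278)):
    print(nm,world("top",u,v,b["d"][v,u]).round(3))
E
```

```text
scene amber 55 [303. 173.] [ 0.709 -0.13   0.099] [ 0.718 -0.118  0.115]
scene amber 53 [303. 183.] [ 0.704 -0.122  0.073] [ 0.713 -0.114  0.084]
scene amber 165 [328. 191.] [ 0.574 -0.027  0.177] [0.703 0.004 0.222]
scene amber 81 [304. 197.] [ 0.705 -0.127  0.008] [ 0.719 -0.112  0.02 ]
scene green 65 [352. 162.] [ 0.556 -0.118  0.211] [ 0.665 -0.105  0.222]
scene green 121 [347. 178.] [ 0.56  -0.095  0.176] [ 0.564 -0.069  0.201]
scene blue 93 [351. 191.] [ 0.554 -0.118  0.112] [ 0.558 -0.1    0.137]
scene blue 26 [359. 186.] [ 0.544 -0.152  0.102] [ 0.552 -0.14   0.119]
scene rose 33 [334. 214.] [ 0.568 -0.047  0.084] [ 0.571 -0.031  0.103]
top amber 33 [293. 203.] [ 0.582 -0.002  0.217] [0.59  0.006 0.222]
top blue 40 [361. 222.] [ 0.549 -0.156  0.102] [ 0.556 -0.143  0.137]
jar [ 0.502 -0.246  0.09 ]
urn [ 0.706 -0.131  0.097]
candle [ 0.772 -0.057  0.126]
tube [0.552 0.136 0.013]
head [ 0.517 -0.054  0.1  ]
footL [0.429 0.018 0.017]
footR [ 0.409 -0.077  0.017]
```

View pics/c1.png

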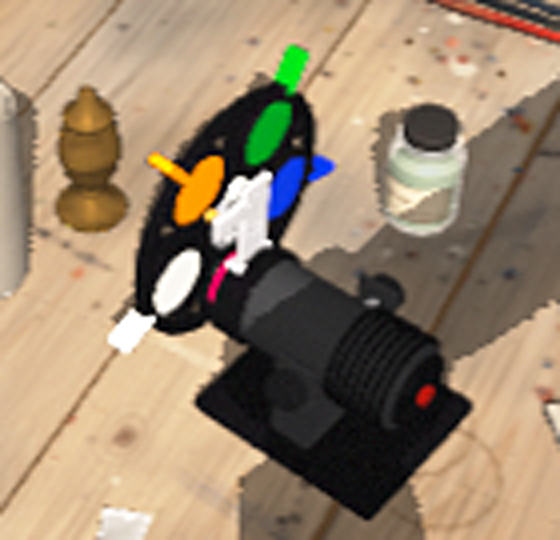

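View pics/c2.png

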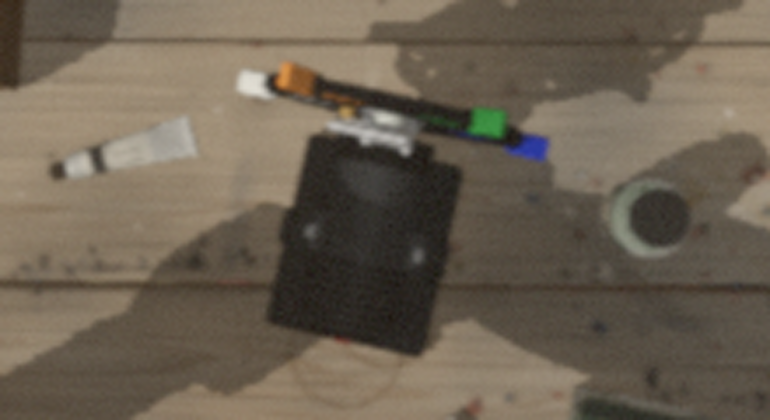

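The crops show rose on the lens, with amber upper-left and green upper-right seen from behind, then blue right and white lower-left. The hub is at about (0.568,-0.061) and the lamp's yaw is about -12°. Amber needs two steps with the top moving left (+y), so I push the upper-right tab to the left twice. First I raise the hand and approach with the gripper shut.

Request:
{"method": "play_rows", "body": {"steps": [{"claw": 255,"dp": [0,0,-0.04],"angular": [0,0,0]},{"claw": 255,"dp": [0,0,-0.04],"angular": [0,0,0]},{"claw": 255,"dp": [-0.028,-0.028,0],"angular": [0,0,0]},{"claw": 255,"dp": [-0.028,-0.028,0],"angular": [0,0,0]},{"claw": 255,"dp": [-0.028,-0.028,0],"angular": [0,0,0]},{"claw": 255,"dp": [-0.028,-0.028,0],"angular": [0,0,0]},{"claw": 255,"dp": [-0.028,-0.028,0],"angular": [0,0,0]},{"claw": 255,"dp": [-0.028,-0.028,0],"angular": [0,0,0]}], "force": 20}}

```text
clock: 0.77
tcp_pos: [0.2741, 0.343, 0.319]
orientation: [-0.0, 0.139, 0.99, -0.0]
wrist_force: [0.6, 0.2, 0.6]
finger_gap: 0.0
```

Request:
{"method": "play_rows", "body": {"steps": [{"claw": 255,"dp": [-0.028,-0.028,0],"angular": [0,0,0]},{"claw": 255,"dp": [-0.028,-0.028,0],"angular": [0,0,0]},{"claw": 255,"dp": [-0.028,-0.028,0],"angular": [0,0,0]},{"claw": 255,"dp": [-0.028,-0.028,0],"angular": [0,0,0]},{"claw": 255,"dp": [-0.028,-0.028,0],"angular": [0,0,0]},{"claw": 255,"dp": [-0.028,-0.028,0],"angular": [0,0,0]},{"claw": 255,"dp": [-0.028,-0.028,0],"angular": [0,0,0]},{"claw": 255,"dp": [-0.028,-0.028,0],"angular": [0,0,0]}]}}

```text
clock: 1.43
tcp_pos: [0.4276, 0.0657, 0.3192]
orientation: [-0.0, 0.14, 0.99, 0.0]
wrist_force: [0.4, 0.1, 0.9]
finger_gap: -0.0003
```

Request:
{"method": "play_rows", "body": {"steps": [{"claw": 255,"dp": [-0.028,-0.028,0],"angular": [0,0,0]},{"claw": 255,"dp": [-0.028,-0.028,0],"angular": [0,0,0]},{"claw": 255,"dp": [-0.028,-0.028,0],"angular": [0,0,0]},{"claw": 255,"dp": [-0.028,-0.028,0],"angular": [0,0,0]},{"claw": 255,"dp": [-0.028,-0.028,0],"angular": [0,0,0]},{"claw": 255,"dp": [-0.009,-0.016,0],"angular": [0,0,-3.6]},{"claw": 255,"dp": [0,0,0],"angular": [0,0,0]},{"claw": 255,"dp": [0,0,0],"angular": [0,0,0]}]}}

```text
clock: 2.1
tcp_pos: [0.5272, -0.1243, 0.3182]
orientation: [-0.001, 0.11, 0.994, 0.0]
wrist_force: [0.5, 0.5, 0.1]
finger_gap: 0.0002
```

```bash
cat >> h.py <<'E'
from scipy.spatial.transform import Rotation as R
def toolT(s):
    q=s["orientation"];T=np.eye(4);T[:3,:3]=R.from_quat([q[1],q[2],q[3],q[0]]).as_matrix();T[:3,3]=s["tcp_pos"];return T
def wtabs(name):
    import cv2
    s=env.get_state();p,d=env.read_camera("wrist");c=env.calibration("wrist");T=toolT(s)@c["hand_eye"]
    cv2.imwrite(f"pics/{name}.png",p[:,:,::-1]);h=cv2.cvtColor(p,cv2.COLOR_RGB2HSV)
    v,u=np.mgrid[:400,:640];P=np.stack([(u-c["cx"])*d/c["fx"],(v-c["cy"])*d/c["fy"],d],-1)@T[:3,:3].T+T[:3,3]
    hub=np.array([.568,-.061,.13]);Y=np.array([.215,.977,0])
    near=(np.abs((P-hub)@np.array([.977,-.215,0]))<.04)&(np.linalg.norm(P-hub,axis=-1)<.13)&(d>0)
    for nm,lo,hi in(("amber",(8,150,80),(25,255,255)),("green",(45,120,50),(80,255,255)),("blue",(105,120,60),(130,255,255)),("rose",(150,120,80),(178,255,255)),("white",(0,0,200),(179,30,255))):
        m=(cv2.inRange(h,lo,hi)>0)&near&(np.linalg.norm(P-hub,axis=-1)>.088)
        if m.sum()>15:
            q=np.median(P[m],0);r=q-hub;print(nm,m.sum(),q.round(3),"angle right of top",np.degrees(np.arctan2(-r@Y,r[2])).round(1),"ax",(r@np.array([.977,-.215,0])).round(3), P[m].max(0).round(3))
    print(s["clock"],s["tcp_pos"].round(4),s["wrist_force"].round(1))
E
python3 -c "
from h import *
wtabs('w1')"
```

```text
amber 547 [ 0.582 -0.006  0.217] angle right of top -33.0 ax 0.001 [0.592 0.004 0.226]
green 274 [ 0.554 -0.117  0.213] angle right of top 35.0 ax -0.002 [ 0.567 -0.108  0.226]
blue 214 [ 0.548 -0.158  0.104] angle right of top 104.8 ax 0.001 [ 0.558 -0.143  0.143]
white 128 [0.589 0.035 0.103] angle right of top -105.7 ax -0.0 [0.6   0.043 0.107]
2.1 [ 0.5272 -0.1243  0.3182] [0.5 0.5 0.1]
```

View pics/w1.png

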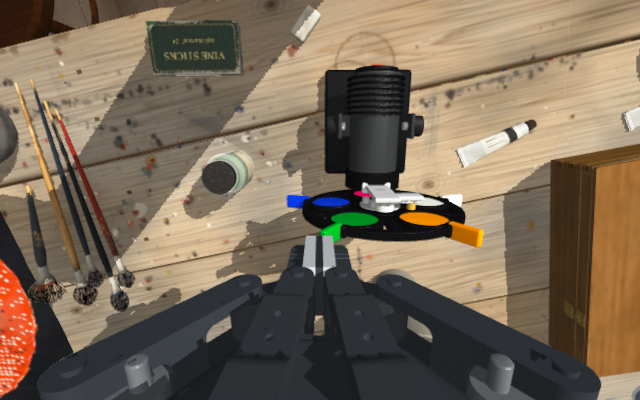

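The wrist view shows green at (335,232) and amber at (465,235). The tab angles match the first measurement to 2-4°. I'll move to the right of the green tab and descend.

Request:
{"method": "play_rows", "body": {"steps": [{"claw": 255,"dp": [-0.013,-0.015,0],"angular": [0,0,0]},{"claw": 255,"dp": [-0.013,-0.015,0],"angular": [0,0,0]},{"claw": 255,"dp": [0,0,0.026],"angular": [0,0,0]},{"claw": 255,"dp": [0,0,0.026],"angular": [0,0,0]},{"claw": 255,"dp": [0,0,0.025],"angular": [0,0,0]},{"claw": 255,"dp": [0,0,0.025],"angular": [0,0,0]},{"claw": 255,"dp": [0,0,0],"angular": [0,0,0]},{"claw": 255,"dp": [0,0,0],"angular": [0,0,0]}]}}

```text
clock: 2.82
tcp_pos: [0.5451, -0.1565, 0.2168]
orientation: [-0.001, 0.108, 0.994, 0.001]
wrist_force: [-0.3, 0.5, 0.8]
finger_gap: -0.0001
```

Request:
{"method": "play_rows", "body": {"steps": [{"claw": 255,"dp": [0,0.005,0],"angular": [0,0,0]},{"claw": 255,"dp": [0,0.005,0],"angular": [0,0,0]},{"claw": 255,"dp": [0,0.005,0],"angular": [0,0,0]},{"claw": 255,"dp": [0,0.005,-0.0025],"angular": [0,0,0]},{"claw": 255,"dp": [0,0.005,-0.0025],"angular": [0,0,0]},{"claw": 255,"dp": [0,0.005,-0.0025],"angular": [0,0,0]},{"claw": 255,"dp": [0,0.005,-0.0025],"angular": [0,0,0]},{"claw": 255,"dp": [0,0.005,-0.0025],"angular": [0,0,0]}]}}

```text
clock: 3.48
tcp_pos: [0.5558, -0.1205, 0.2327]
orientation: [0.002, 0.109, 0.994, -0.002]
wrist_force: [-2.8, -4.8, 7.0]
finger_gap: -0.0001
```

```bash
python3 -c "
from h import *
wtabs('w2')"
```

```text
amber 1265 [0.586 0.011 0.2  ] angle right of top -46.6 ax 0.002 [0.596 0.022 0.208]
green 663 [ 0.558 -0.1    0.23 ] angle right of top 21.8 ax -0.002 [ 0.57  -0.091  0.249]
blue 512 [ 0.548 -0.161  0.127] angle right of top 91.5 ax 0.002 [ 0.558 -0.145  0.133]
white 111 [0.585 0.025 0.08 ] angle right of top -119.7 ax -0.002 [0.593 0.033 0.087]
3.4833 [ 0.5558 -0.1205  0.2327] [-2.8 -4.8  7. ]
```

Request:
{"method": "play_rows", "body": {"steps": [{"claw": 255,"dp": [0,0.005,-0.003],"angular": [0,0,0]},{"claw": 255,"dp": [0,0.005,-0.003],"angular": [0,0,0]},{"claw": 255,"dp": [0,0.005,-0.002],"angular": [0,0,0]},{"claw": 255,"dp": [0,0.005,-0.002],"angular": [0,0,0]},{"claw": 255,"dp": [0,0.005,-0.001],"angular": [0,0,0]},{"claw": 255,"dp": [0,0.005,0],"angular": [0,0,0]},{"claw": 255,"dp": [0,0.005,0],"angular": [0,0,0]},{"claw": 255,"dp": [0,0,0],"angular": [0,0,0]}]}}

```text
clock: 4.2
tcp_pos: [0.5623, -0.0837, 0.2404]
orientation: [-0.001, 0.108, 0.994, 0.001]
wrist_force: [-0.2, 0.5, 0.5]
finger_gap: 0.0
```

```bash
python3 -c "
from h import *
wtabs('w3')"
```

```text
amber 746 [0.59  0.029 0.17 ] angle right of top -66.8 ax 0.002 [0.6   0.042 0.175]
green 469 [ 0.563 -0.065  0.242] angle right of top 2.8 ax -0.004 [ 0.576 -0.061  0.259]
blue 692 [ 0.549 -0.157  0.162] angle right of top 71.8 ax 0.002 [ 0.559 -0.142  0.167]
rose 67 [ 0.553 -0.121  0.048] angle right of top 143.0 ax -0.002 [ 0.558 -0.112  0.059]
white 57 [0.579 0.002 0.053] angle right of top -140.3 ax -0.003 [0.587 0.007 0.061]
4.2 [ 0.5623 -0.0837  0.2404] [-0.2  0.5  0.5]
```

Request:
{"method": "play_rows", "body": {"steps": [{"claw": 255,"dp": [0,0.004,0],"angular": [0,0,0]},{"claw": 255,"dp": [0,0.004,0],"angular": [0,0,0]},{"claw": 255,"dp": [0,0.004,0],"angular": [0,0,0]},{"claw": 255,"dp": [0,0.004,0],"angular": [0,0,0]},{"claw": 255,"dp": [0,0,0],"angular": [0,0,0]},{"claw": 255,"dp": [0,0,-0.02],"angular": [0,0,0]},{"claw": 255,"dp": [0,0,-0.02],"angular": [0,0,0]},{"claw": 255,"dp": [0,0,-0.02],"angular": [0,0,0]}]}}

```text
clock: 4.92
tcp_pos: [0.5656, -0.0692, 0.3012]
orientation: [-0.001, 0.108, 0.994, 0.0]
wrist_force: [0.1, -0.3, 0.2]
finger_gap: -0.0003
```

```bash
python3 -c "
from h import *
wtabs('w4')"
```

```text
amber 206 [0.59  0.036 0.112] angle right of top -100.5 ax 0.001 [0.601 0.046 0.115]
green 565 [ 0.58  -0.013  0.223] angle right of top -28.2 ax 0.002 [0.59  0.001 0.231]
blue 598 [ 0.555 -0.127  0.211] angle right of top 39.5 ax 0.002 [ 0.566 -0.115  0.22 ]
rose 152 [ 0.547 -0.156  0.095] angle right of top 110.0 ax 0.0 [ 0.555 -0.141  0.141]
4.9167 [ 0.5656 -0.0692  0.3012] [ 0.1 -0.3  0.2]
```

The wheel moved one step; green is now upper-left and blue upper-right. I'll repeat the push on blue.

Request:
{"method": "play_rows", "body": {"steps": [{"claw": 255,"dp": [0,-0.03,-0.005],"angular": [0,0,0]},{"claw": 255,"dp": [0,-0.03,0],"angular": [0,0,0]},{"claw": 255,"dp": [0,-0.032,0],"angular": [0,0,0]},{"claw": 255,"dp": [0,0,0],"angular": [0,0,0]},{"claw": 255,"dp": [0,0,0.03],"angular": [0,0,0]},{"claw": 255,"dp": [0,0,0.03],"angular": [0,0,0]},{"claw": 255,"dp": [0,0,0.028],"angular": [0,0,0]},{"claw": 255,"dp": [0,0,0],"angular": [0,0,0]}]}}

```text
clock: 5.63
tcp_pos: [0.5429, -0.1578, 0.2118]
orientation: [-0.005, 0.108, 0.994, 0.002]
wrist_force: [-0.8, 0.9, -0.7]
finger_gap: 0.0001
```

Request:
{"method": "play_rows", "body": {"steps": [{"claw": 255,"dp": [0,0.005,0],"angular": [0,0,0]},{"claw": 255,"dp": [0,0.005,0],"angular": [0,0,0]},{"claw": 255,"dp": [0,0.005,-0.001],"angular": [0,0,0]},{"claw": 255,"dp": [0,0.005,-0.0025],"angular": [0,0,0]},{"claw": 255,"dp": [0,0.005,-0.003],"angular": [0,0,0]},{"claw": 255,"dp": [0,0.005,-0.003],"angular": [0,0,0]},{"claw": 255,"dp": [0,0.005,-0.003],"angular": [0,0,0]},{"claw": 255,"dp": [0,0.005,-0.003],"angular": [0,0,0]}]}}

```text
clock: 6.3
tcp_pos: [0.5558, -0.1203, 0.2349]
orientation: [0.001, 0.108, 0.994, -0.0]
wrist_force: [0.5, -3.8, 3.2]
finger_gap: -0.0002
```

Request:
{"method": "play_rows", "body": {"steps": [{"claw": 255,"dp": [0,0.005,-0.002],"angular": [0,0,0]},{"claw": 255,"dp": [0,0.005,-0.002],"angular": [0,0,0]},{"claw": 255,"dp": [0,0.005,-0.001],"angular": [0,0,0]},{"claw": 255,"dp": [0,0.005,-0.001],"angular": [0,0,0]},{"claw": 255,"dp": [0,0.005,-0.001],"angular": [0,0,0]},{"claw": 255,"dp": [0,0.005,0],"angular": [0,0,0]},{"claw": 255,"dp": [0,0.005,0],"angular": [0,0,0]},{"claw": 255,"dp": [0,0,0],"angular": [0,0,0]}]}}

```text
clock: 6.97
tcp_pos: [0.5619, -0.0845, 0.2395]
orientation: [-0.001, 0.108, 0.994, 0.001]
wrist_force: [0.4, -0.1, 0.2]
finger_gap: -0.0002
```

Request:
{"method": "play_rows", "body": {"steps": [{"claw": 255,"dp": [0,0.004,0],"angular": [0,0,0]},{"claw": 255,"dp": [0,0.004,0],"angular": [0,0,0]},{"claw": 255,"dp": [0,0.004,0],"angular": [0,0,0]},{"claw": 255,"dp": [0,0.004,0],"angular": [0,0,0]},{"claw": 255,"dp": [0,0,0],"angular": [0,0,0]},{"claw": 255,"dp": [0,0,-0.025],"angular": [0,0,0]},{"claw": 255,"dp": [0,0,-0.025],"angular": [0,0,0]},{"claw": 255,"dp": [0,0,-0.025],"angular": [0,0,0]}]}}

```text
clock: 7.63
tcp_pos: [0.5654, -0.0702, 0.3158]
orientation: [-0.001, 0.108, 0.994, 0.0]
wrist_force: [0.9, -0.7, 0.7]
finger_gap: -0.0002
```

Request:
{"method": "play_rows", "body": {"steps": [{"claw": 255,"dp": [0.03,0,-0.01],"angular": [0,0,0]},{"claw": 255,"dp": [0.03,0,-0.01],"angular": [0,0,0]},{"claw": 255,"dp": [0.03,0,0],"angular": [0,0,0]},{"claw": 255,"dp": [0,0,0],"angular": [0,0,0]},{"claw": 255,"dp": [0,0,0],"angular": [0,0,0]},{"claw": 255,"dp": [0,0,0],"angular": [0,0,0]},{"claw": 255,"dp": [0,0,0],"angular": [0,0,0]},{"claw": 255,"dp": [0,0,0],"angular": [0,0,0]}]}}

```text
clock: 8.3
tcp_pos: [0.4787, -0.0513, 0.3349]
orientation: [-0.0, 0.108, 0.994, 0.0]
wrist_force: [0.2, 0.3, 0.1]
finger_gap: 0.0
```

```bash
python3 - <<'E'
from h import *
import cv2
wtabs('w5')
o=np.load("scene0.npz")["p"];p,d=env.read_camera("scene")
c=np.hstack([o[130:320,240:430],p[130:320,240:430]])[:,:,::-1]
cv2.imwrite("pics/f.png",cv2.resize(c,None,fx=2.1,fy=2.1,interpolation=cv2.INTER_CUBIC))
E
```

```text
green 154 [0.589 0.033 0.103] angle right of top -105.9 ax 0.001 [0.599 0.043 0.107]
rose 72 [ 0.552 -0.115  0.208] angle right of top 35.9 ax -0.004 [ 0.56  -0.109  0.216]
white 145 [ 0.547 -0.159  0.103] angle right of top 105.0 ax 0.0 [ 0.556 -0.141  0.108]
8.3 [ 0.4787 -0.0513  0.3349] [0.2 0.3 0.1]
```

View pics/f.png

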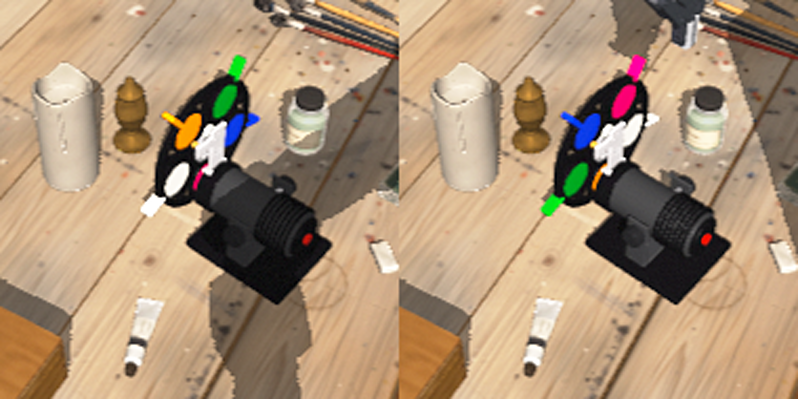

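Before and after side by side: amber now shows at the lens, at (597,180), where rose was. The urn, candle, jar and tube are unmoved. The tab angles match the initial stop to within 1°.

```bash
python3 -c "
from h import *
wtabs('w6');print(env.hand_in())"
```

```text
green 155 [0.589 0.033 0.103] angle right of top -105.7 ax 0.001 [0.6   0.043 0.108]
rose 68 [ 0.552 -0.115  0.208] angle right of top 35.7 ax -0.004 [ 0.559 -0.109  0.216]
white 145 [ 0.546 -0.159  0.103] angle right of top 105.0 ax -0.0 [ 0.556 -0.142  0.108]
8.4 [ 0.4785 -0.0513  0.3348] [0.8 1.5 0.3]
the job is handed in; nothing more can be done
None
```

The amber filter is now in front of the lens and the job is handed in, at about 8.4 s on the robot's clock. I pushed the green tab and then the blue tab to the lamp's left with the closed fingertips. That stepped the wheel twice, and then I lifted the hand clear.

- **Wheel position:** the tab angles measured 35.7°, 105.0° and -105.7°. Tabs at those places at the starting stop measured 35.0°, 104.8° and -105.7°, so they agree within 1°. I did not measure the amber filter's distance from the beam axis directly. It is inferred from these angles and from the picture, where amber shows at the lens.
- **Wheel at rest:** two readings 0.1 s apart differed by 0.2° at most.
- **Still life, jar and tube:** they look unmoved when the scene pictures from before and after are compared by eye. I did not measure their positions again.
- **Forces:** the largest wrist force I read was about 9 N, during the first push. It included more upward force than expected, about 7 N, so I raised the path slightly. I only read forces at the end of each move, so a brief peak in between would not show.

No check failed.

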